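Find the full tea tin by its weight

ROBOT

A 6-joint arm with a two-finger parallel gripper is mounted at the origin on a cart in front of the work surface, level with it; the furniture and walls round the work are solid. World frame = base frame: x ahead of the robot, y to its left, z up, the work surface at z = 0. Lengths are in mm, angles in rad, forces in N, time in s.
With the tool pointing down it reaches from about 400 to 925 mm from the base axis. Payload 12.5 kg.
Tool frame: the origin (TCP) lies midway between the tips of the shut fingers; the grasp point (between the pads) lies 19 mm behind it; z points along the fingers, y is the line along which they close (so a half turn about z gives the same grasp; the last joint's range is limited). The gripper opens to 95 mm and grips with 3 to 60 N. Pads are 20 mm wide; open, the fingers measure 119 mm over their backs; the gripper's body (75 mm by 180 mm) begins 59 mm behind the grasp point.
Start: joints at [-1.318, 0.491, 1.559, -0, 1.092, -0.106], TCP at [219.493, -585.209, 214.661] pointing down, gripper open.
Joint ranges: [-3.1, 3.1], [-0.84, 2.19], [0.05, 2.79], [-1.13, 4.28], [0.06, 2.93], [-2.69, 2.69]. Speed limits (rad/s): [2.22, 2.22, 2.79, 3.14, 3.14, 3.14].

INTERFACE

Orientations are given as [roll, pitch, yaw] about the fixed x, y, z axes, in that order (R = Rz(yaw) Ry(pitch) Rx(roll)).
In Python, from cell import state, viewer, env, models gives the robot as it stands. The module is installed in compiled form; this text tells all that it offers.
- The arm moves only by the tool arm_command, never from a script. Its argument "rows" is a list of rows, each a list of 2 entries, a list of its own where there are three numbers: the shift along the tool's x, y, z normalised to -1 to 1, where 1 is 0.25 m, then the turn about the tool's z normalised to -1 to 1, where 1 is pi rad. A call has exactly 5 rows; each row shifts and turns the commanded pose from where the row before left it, along the tool's axes as they then stand; what a row does not reach is not made up. A row lasts 1/10 s, in which the tool goes at most 50 mm and 8.59 degrees, less where a joint would pass 70% of its speed; a pose out of reach is approached as far as the arm can. A call with a number of a shift or a turn outside -1 to 1 is refused whole. A call with a gripper value outside its range is refused whole. "claw" is the opening, from 0 (shut) to 1 (fully open), set as the call begins (left out, the last holds). The fingers move at their own pace and stop on an object; the grip force is fixed at half the most. Time passes only in rows, so rows that do not move let the fingers close, or fill a call up. It gives the time, the measured TCP pose, the force, the opening and the grip force at its end, in the units of the state.
- state(): the state, without advancing time (a new reading comes with each control period).
- viewer.read_camera(name): name is "scene" or "top" or "wrist"; returns (picture, depth): 480x640x3 uint8, red, green, blue; 480x640 float32, mm along the optical axis (not along the pixel's ray), 0 where there is no reading.
- viewer.get_calibration(name): a dict with "camera_matrix" (3x3 intrinsics, pixels), "world_to_cam" (4x4, takes a point from world to camera coordinates). Camera axes: x right, y up, looking along -z (the intrinsics and any distortion apply to the point x, -y, -z); pixel columns grow to the right and rows downward; lengths in mm; the calibration is good to about 2 mm. The wrist camera is an equidistant fisheye: a pixel r from the principal point sees the ray r / f radians off the axis. A picture is of the moment at which its call begins: read the wrist's pose just before it. get_calibration takes no time and is no camera call; for the wrist camera it gives the pose at the moment of the call.
- env.job_done(): hands the job in; it is judged then, once.
Trained networks look in the newest picture that a camera, given by its name, has taken for a name from the list of things; names that differ only in an ending like _2 or _b are one class to them, and where a whole thing is asked for, a point or a joint stands for the part that bears it (a point fixed in the world has none). Each returns a list of dicts, best first, with "confidence" (0 to 1); they miss things now and then, are a little off and sometimes report something else, mostly with a low value. They report only what shows in the picture. A call takes as long as a camera call. They do not tell look-alikes from the thing itself.
- models.search_frame(camera, label): "position" ([x, y, z] in mm, in world coordinates, good to about 4 mm: the middle of the surface that is visible of it).
- models.mark_of(camera, label): "position" ([x, y, z] in mm, in world coordinates, good to about 4 mm: a listed point, or the origin of a listed thing).
The state is a dict: "t": time; "joints": joint angles; "qvel": joint speeds; "tau": joint torques, N m; "eef_pos": TCP position; "tcp_rot": TCP orientation; "ft_force": force on the tool from outside, world axes, zero at the start; "moment": the same for the moment, N m; "opening": opening from 0.0 (shut) to 1.0 (fully open); "grip_force": force on a finger pad.
Only numpy, scipy, OpenCV 4.12 (cv2) and the standard library are available. Lean on these libraries where they do the work, as an engineer would, in place of code of your own. Each camera call takes 0.05 s, during which the arm holds its last target. There are 200 camera calls.

TASK

Two of the three identical closed tea tins are nearly empty and one is full: lift each to feel its weight, stand the two light ones upright on the wooden tray for refilling, and finish holding the full one in the gripper, upright and still, a good 10 cm clear above the worktop. The program ends while it still holds that tin up. Keep the tins upright, set them down rather than drop them, and leave everything else where it stands.

Things in the scene. Friction and masses are not known exactly. Their poses are not given: they have to be found in the camera images.
- tea_tin_a_centre (a point): centre (55 mm above the underside) of one of three identical closed tea tins: red square canister 70 x 70 mm, rounded corners, 110 mm tall in all. The fixed wooden lid's top is 92 mm up; in its middle a round knob, 20 mm across, 18 mm tall, to lift it by. z up. Stands on the worktop. Weighs 0.15-0.26 kg nearly empty, 0.5-0.68 kg full; only the weight tells which, not name or place
- tea_tin_b_centre (a point): centre (55 mm above the underside) of one of three identical closed tea tins: red square canister 70 x 70 mm, rounded corners, 110 mm tall in all. The fixed wooden lid's top is 92 mm up; in its middle a round knob, 20 mm across, 18 mm tall, to lift it by. z up. Stands on the worktop. Weighs 0.15-0.26 kg nearly empty, 0.5-0.68 kg full; only the weight tells which, not name or place
- tea_tin_c_centre (a point): centre (55 mm above the underside) of one of three identical closed tea tins: red square canister 70 x 70 mm, rounded corners, 110 mm tall in all. The fixed wooden lid's top is 92 mm up; in its middle a round knob, 20 mm across, 18 mm tall, to lift it by. z up. Stands on the worktop. Weighs 0.15-0.26 kg nearly empty, 0.5-0.68 kg full; only the weight tells which, not name or place
- tray: fixed wooden tray, 200 mm along its x by 260 mm along its y, with a rim 18 mm high and 6 mm thick and a low steel bow handle (top 44 mm up) on each end (+y and -y); origin at the centre of its underside, z up. It does not move when pushed
- tray_floor (a point): centre of the tray's inner floor, 6 mm above the worktop; axes as the tray's. The clear floor measures 188 mm along x by 248 mm along y, room for two tins side by side along y. Above and behind the work hang wall cabinets: fronts at about world x = 0.57 m, undersides 0.46 to 0.52 m above the worktop
- salt_shaker: glass salt shaker, 44 mm across, 90 mm tall (the one standing nearest the task, not its likes at the back); loose, to be left alone; origin at the centre of its underside
- spice_jar: spice jar with a yellow cap, 42 mm across, 106 mm tall (the one standing nearest the task, not its likes at the back); loose, to be left alone; origin at the centre of its underside
- mug: white mug with a handle, 78 mm across, 101 mm tall (the one standing nearest the task, not its likes at the back); loose, to be left alone; origin at the centre of its underside
- egg_timer: round egg timer, 66 mm across, 55 mm tall (the one standing nearest the task, not its likes at the back); loose, to be left alone; origin at the centre of its underside
- keys: bunch of keys lying flat, about 104 x 115 mm, 8 mm high (the one standing nearest the task, not its likes at the back); loose, to be left alone; origin at the centre of its underside
Things that resemble listed ones, but are neither listed nor needed, are in the scene too. What is shaped like the part that bears tea_tin_a_centre but yellow is not meant.

How it is judged (in metres and radians):
On the way, in this order (a step that is already met when the one before it is completed fails the run):
1. one of the nearly empty tins stands on the tray, let go (((x of tea_tin_a_centre in the frame of tray_floor between -0.095 and 0.095 m and y of tea_tin_a_centre in the frame of tray_floor between -0.125 and 0.125 m and z of tea_tin_a_centre in the frame of tray_floor between 0.048 and 0.062 m and angle between tea_tin_a_centre's own z axis and vertical below 0.1 rad and contact force between the fingers and tea_tin_a below 0.2 N and linear speed of tea_tin_a below 0.03 m/s) or (x of tea_tin_c_centre in the frame of tray_floor between -0.095 and 0.095 m and y of tea_tin_c_centre in the frame of tray_floor between -0.125 and 0.125 m and z of tea_tin_c_centre in the frame of tray_floor between 0.048 and 0.062 m and angle between tea_tin_c_centre's own z axis and vertical below 0.1 rad and contact force between the fingers and tea_tin_c below 0.2 N and linear speed of tea_tin_c below 0.03 m/s))), for 0.2 s.
2. both nearly empty tins stand on the tray, let go (x of tea_tin_a_centre in the frame of tray_floor between -0.095 and 0.095 m and y of tea_tin_a_centre in the frame of tray_floor between -0.125 and 0.125 m and z of tea_tin_a_centre in the frame of tray_floor between 0.048 and 0.062 m and angle between each of tea_tin_a_centre, tea_tin_c_centre's own z axis and vertical below 0.1 rad and contact force between the fingers and tea_tin_a below 0.2 N and linear speed of each of tea_tin_a, tea_tin_c below 0.03 m/s and x of tea_tin_c_centre in the frame of tray_floor between -0.095 and 0.095 m and y of tea_tin_c_centre in the frame of tray_floor between -0.125 and 0.125 m and z of tea_tin_c_centre in the frame of tray_floor between 0.048 and 0.062 m and contact force between the fingers and tea_tin_c below 0.2 N), for 0.2 s.
At the end, for the whole second after the job is handed in: Both light tins stand upright (within 0.1 rad), at rest and let go on the floor of the tray; the full tin is gripped by the fingers, its underside over 80 mm above the worktop, within 0.4 rad of upright, slower than 0.05 m/s, touching no other tin, tray or loose thing (all of step 2 and height (world z) of tea_tin_b_centre above 0.135 m and angle between tea_tin_b_centre's own z axis and vertical below 0.4 rad and contact force between the fingers and tea_tin_b above 1 N and linear speed of tea_tin_b below 0.05 m/s and contact force between tea_tin_b and tea_tin_a below 0.05 N and contact force between tea_tin_b and tea_tin_c below 0.05 N and contact force between tea_tin_b and salt_shaker below 0.05 N and contact force between tea_tin_b and spice_jar below 0.05 N and contact force between tea_tin_b and mug below 0.05 N and contact force between tea_tin_b and egg_timer below 0.05 N and contact force between tea_tin_b and keys below 0.05 N and contact force between tea_tin_b and tray below 0.05 N); the arm keeps its last pose, push and grip.
It fails at once if a tin is tipped by more than 0.6 rad (angle between any of tea_tin_a_centre, tea_tin_b_centre, tea_tin_c_centre's own z axis and vertical above 0.6 rad).
It fails at once if a tin is dropped (falls freely, faster than 0.6 m/s) ((contact force between tea_tin_a and anything else below 0.02 N and linear speed of tea_tin_a above 0.6 m/s) or (contact force between tea_tin_b and anything else below 0.02 N and linear speed of tea_tin_b above 0.6 m/s) or (contact force between tea_tin_c and anything else below 0.02 N and linear speed of tea_tin_c above 0.6 m/s)).
It fails at once if salt shaker, spice jar, mug, egg timer or keys shifted by more than 30 mm (distance of any of salt_shaker, spice_jar, mug, egg_timer, keys from where it was at the start of the episode above 0.03 m).
It also fails if it takes over 72 s, if anything falls off the work surface, if the arm or the gripper's body presses on something with over 40 N, if the wrist force passes 120 N, or if a joint passes its speed limit or range.

## Working session

There is one attempt and no reset: what is moved stays moved. The work goes in short steps, Python scripts to look and compute and a tool call to move; the robot and the scene stay as the last step left them, time stands still between calls to the robot, and variables do not carry over. Pictures are saved under pics/ and viewed, at most 10 in all, crops included, and the job is handed in when it is done.

Besides the shell and the picture viewer there is one more tool, called after "Request:" as name(argument=value, ...), one argument or row to a line, values as JSON. arm_command: Moves the arm, as the interface text tells. Scaled input: -1 to 1 covers 0.25 m each way for a shift and pi rad each way for a turn. Its arguments: {"type":"object","properties":{"rows":{"type":"array","items":{"type":"array"}},"claw":{"type":"number"}},"required":["rows"]}

```bash
mkdir -p pics
python3 - <<'E'
from cell import state, viewer, env, models
import cv2,numpy as np
for c in("top","scene"):
    p,d=viewer.read_camera(c); cv2.imwrite(f"pics/{c}0.png",p[:,:,::-1])
    for l in ["tea_tin_a_centre","tray_floor","tray","salt_shaker","spice_jar","mug","egg_timer","keys"]:
        print(c,l,[(np.round(r["position"]).tolist(),round(r["confidence"],2)) for r in models.mark_of(c,l)])
s=state();print(s["t"],s["eef_pos"],s["tcp_rot"],s["opening"])
E
```

```text
top tea_tin_a_centre [([491.0, 496.0, 51.0], 0.81), ([422.0, 99.0, 57.0], 0.73)]
top tray_floor [([441.0, -186.0, 6.0], 0.77)]
top tray [([444.0, -185.0, -4.0], 0.72)]
top salt_shaker [([352.0, 152.0, -4.0], 0.48)]
top spice_jar [([359.0, 310.0, 1.0], 0.76), ([350.0, 149.0, -1.0], 0.58)]
top mug [([661.0, 130.0, -6.0], 0.83)]
top egg_timer [([664.0, 344.0, -4.0], 0.58)]
top keys [([710.0, -242.0, -2.0], 0.77)]
scene tea_tin_a_centre [([420.0, 91.0, 52.0], 0.92), ([490.0, 496.0, 51.0], 0.84), ([442.0, -182.0, 1.0], 0.55)]
scene tray_floor [([424.0, 374.0, 52.0], 0.19)]
scene tray [([442.0, -185.0, 2.0], 0.62)]
scene salt_shaker [([353.0, 151.0, -2.0], 0.67)]
scene spice_jar [([358.0, 304.0, -0.0], 0.95)]
scene mug [([666.0, 135.0, 4.0], 0.87), ([444.0, -182.0, 6.0], 0.2)]
scene egg_timer [([659.0, 344.0, -4.0], 0.55)]
scene keys [([706.0, -247.0, -3.0], 0.59)]
0.9 [ 219.50010348 -585.20828825  214.68486945] [3.14146004e+00 2.58978635e-05 3.58820765e-01] 1.000589798729748
```

View pics/top0.png

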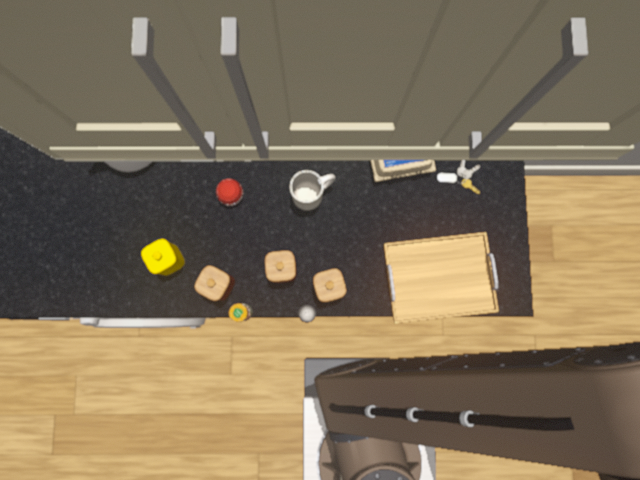

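View pics/scene0.png

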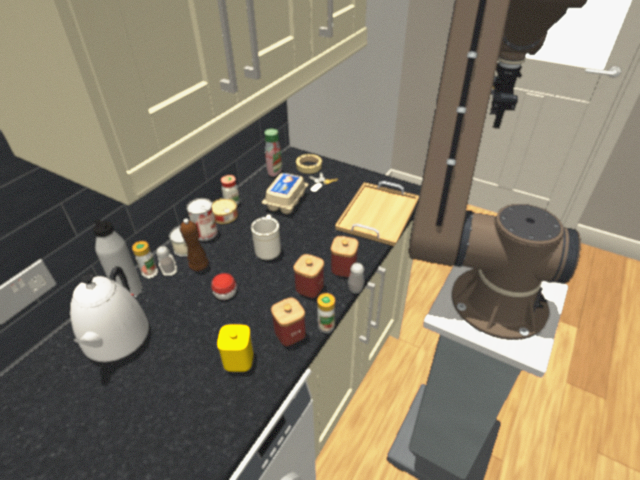

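The tins (knobs) are at top-view pixels (212,283), (280,266) and (330,285). The look-alike is the yellow canister at (160,257), which I exclude by colour. The tray is around (441,278), the salt shaker at (307,313) and the spice jar at (239,312). Next I measure the lids and the tray.

```bash
cat > h.py <<'E'
import numpy as np,cv2
from cell import state,viewer,env,models
def back(c,uv,z):
    k=viewer.get_calibration(c);K=np.array(k["camera_matrix"]);T=np.array(k["world_to_cam"])
    R,t=T[:3,:3],T[:3,3];o=-R.T@t
    uv=np.atleast_2d(uv).astype(float)
    r=np.c_[(uv[:,0]-K[0,2])/K[0,0],-(uv[:,1]-K[1,2])/K[1,1],-np.ones(len(uv))]@R
    return o+r*((z-o[2])/r[:,2])[:,None]
def go(x,y,z,yaw=None):
    "remaining shift in tool axes, units of 0.25 m / pi"
    s=state();p=s["eef_pos"];w=s["tcp_rot"][2];d=np.array([x,y,z])-p
    c,n=np.cos(w),np.sin(w)
    print("t",s["t"],"pos",p.round(1),"yaw",round(w,3),"dtool mm",np.round([c*d[0]+n*d[1],n*d[0]-c*d[1],-d[2]],1),"units",np.round(np.array([c*d[0]+n*d[1],n*d[0]-c*d[1],-d[2]])/250,3),
     "turn",None if yaw is None else round(-(yaw-w)/np.pi,3))
E
python3 - <<'E'
from h import *
p,d=viewer.read_camera("top")
hsv=cv2.cvtColor(p,cv2.COLOR_RGB2HSV)
for (u,v) in [(212,283),(280,266),(330,285)]:
    m=np.zeros((480,640),np.uint8)
    z=d[v-25:v+25,u-25:u+25]; h=hsv[v-25:v+25,u-25:u+25]
    mm=(abs(h[...,0].astype(int)-12)<7)&(h[...,2]>130)&(h[...,1]>60)
    m[v-25:v+25,u-25:u+25]=mm
    n,l,st,ce=cv2.connectedComponentsWithStats(m);i=l[v-8,u] or 1+np.argmax(st[1:,4])
    q=np.argwhere(l==i)[:,::-1]
    w=back("top",q,92);r=cv2.minAreaRect(w[:,:2].astype(np.float32))
    print((u,v),np.round(r[0]),np.round(r[1]),round(r[2],1),"knob",back("top",(u,v),110)[0].round(),"depth",d[v,u],len(q))
print("tray corners",back("top",[(386,241),(487,234),(497,312),(395,322)],18).round())
a=p[130:340,130:530];cv2.imwrite("pics/crop.png",cv2.resize(a[:,:,::-1],(800,420),interpolation=cv2.INTER_CUBIC))
E
```

```text
(212, 283) [426. 371.] [72. 71.] 63.5 knob [424. 366. 110.] depth 1159.6384 870
(280, 266) [465. 211.] [73. 70.] 0.7 knob [462. 210. 110.] depth 1167.3068 863
(330, 285) [420.  96.] [72. 72.] 18.0 knob [418.  95. 110.] depth 1161.0706 863
tray corners [[ 533.  -49.   18.]
 [ 550. -305.   18.]
 [ 355. -320.   18.]
 [ 331.  -67.   18.]]
```

View pics/crop.png

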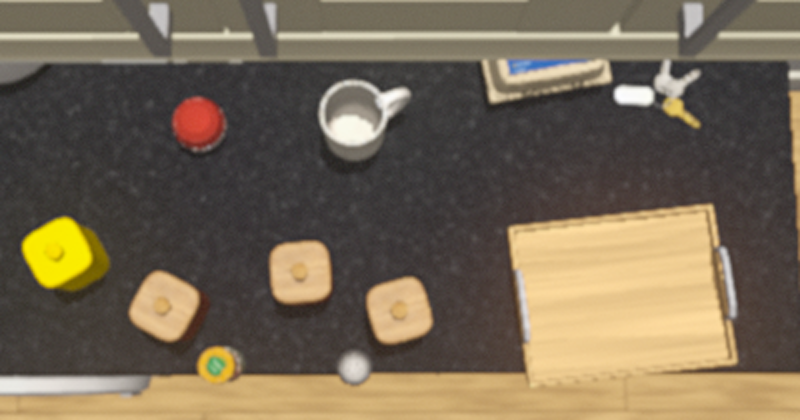

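The crop shows three wooden-lidded red tins. In the top view they are at (212,283), (280,266) and (330,285), which back-projects to about (425,369), (464,211) and (420,96). The yellow canister is excluded. I will lift by the knobs, starting with the tin nearest the tray.

Request:
arm_command(
  rows=[
    [[0.13,-0.094,0],0],
    [[0.13,-0.094,0],0],
    [[0.13,-0.094,0],0],
    [[0.13,-0.094,0],0],
    [[0.13,-0.094,0],0],
  ],
  claw=0.65,
)

```text
t: 1.45
eef_pos: [331.0, -416.8, 214.8]
tcp_rot: [3.141, -0.0, 0.359]
ft_force: [1.9, -0.4, -0.3]
opening: 0.67
grip_force: 0.0
```

Request:
arm_command(
  rows=[
    [[0.13,-0.094,0],0],
    [[0.13,-0.094,0],0],
    [[0.13,-0.094,0],0],
    [[0.13,-0.094,0],0],
    [[0.13,-0.094,0],0],
  ],
)

```text
t: 1.95
eef_pos: [442.0, -249.6, 214.8]
tcp_rot: [3.141, -0.0, 0.359]
ft_force: [0.8, -0.7, 0.2]
opening: 0.649
grip_force: 0.0
```

Request:
arm_command(
  rows=[
    [[0.041,-0.132,0],0],
    [[0.041,-0.132,0],0],
    [[0.041,-0.132,0],0],
    [[0.041,-0.132,0],0],
    [[0.041,-0.132,0],0],
  ],
)

```text
t: 2.45
eef_pos: [431.1, -77.3, 214.8]
tcp_rot: [3.141, -0.0, 0.359]
ft_force: [0.5, -0.3, 0.8]
opening: 0.649
grip_force: 0.0
```

Request:
arm_command(
  rows=[
    [[0.041,-0.132,0],0],
    [[0.041,-0.132,0],0],
    [[0.041,-0.132,0],0],
    [[0.041,-0.132,0],0],
    [[0.041,-0.132,0],0],
  ],
)

```text
t: 2.95
eef_pos: [421.2, 95.3, 214.8]
tcp_rot: [3.141, -0.001, 0.359]
ft_force: [0.6, -0.1, 0.3]
opening: 0.652
grip_force: 0.0
```

Run:
```python
from h import *
p,d=viewer.read_camera("wrist"); cv2.imwrite("pics/w1.png",p[:,:,::-1])
print([(np.round(r["position"]).tolist(),round(r["confidence"],2)) for r in models.mark_of("wrist","tea_tin_a_centre")])
print(state()["ft_force"])
go(419,95,150)
```

```text
[([488.0, 498.0, 55.0], 0.76)]
[ 0.5478896  -0.23288072 -0.20988333]
t 3.05 pos [421.   96.7 214.8] yaw 0.362 dtool mm [-2.4  0.9 64.8] units [-0.01   0.003  0.259] turn None
```

View pics/w1.png

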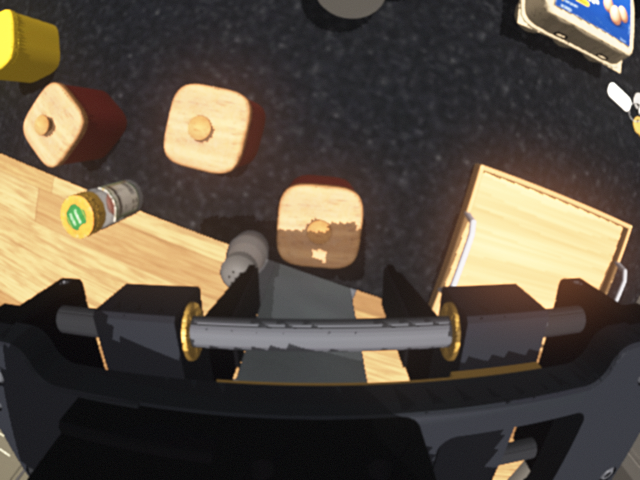

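The wrist view shows the near tin's knob at (319,231) and the others at (200,127) and (43,125). I triangulate them with the fisheye model.

```bash
cat >> h.py <<'E'
def wback(uv,z):
    k=viewer.get_calibration("wrist");K=np.array(k["camera_matrix"]);T=np.array(k["world_to_cam"])
    R,t=T[:3,:3],T[:3,3];o=-R.T@t
    out=[]
    for u,v in uv:
        a=np.array([(u-K[0,2])/K[0,0],(v-K[1,2])/K[1,1]]);th=np.hypot(*a)
        q=np.r_[a/th*np.sin(th),np.cos(th)]*[1,-1,-1];r=q@R
        out.append(o+r*(z-o[2])/r[2])
    return np.array(out)
E
python3 - <<'E'
from h import *
print(wback([(319,227),(200,127),(43,125)],110).round(1)); print(wback([(241,265)],90).round())
E
```

```text
[[424.4  99.5 110. ]
 [465.6 211.3 110. ]
 [426.  365.1 110. ]]
[[365. 148.  90.]]
```

Request:
arm_command(
  rows=[
    [[0.006,-0.004,0.14],0],
    [[0,0,0.14],0],
    [[0,0,0.1],0],
    [[0,0,0.07],0],
    [[0,0,0.025],0],
  ],
)

```text
t: 3.55
eef_pos: [422.0, 94.8, 94.5]
tcp_rot: [-3.141, 0.002, 0.358]
ft_force: [0.5, 0.1, 0.3]
opening: 0.648
grip_force: 0.0
```

Request:
arm_command(
  rows=[
    [[0,0,0],0],
    [[0,0,0],0],
    [[0,0,0],0],
    [[0,0,0],0],
    [[0,0,0],0],
  ],
  claw=0,
)

```text
t: 4.05
eef_pos: [422.6, 95.4, 96.3]
tcp_rot: [3.141, -0.001, 0.359]
ft_force: [0.2, -0.1, -0.8]
opening: 0.286
grip_force: 0.0
```

Request:
arm_command(
  rows=[
    [[0,0,0],0],
    [[0,0,0],0],
    [[0,0,0],0],
    [[0,0,0],0],
    [[0,0,0],0],
  ],
)

```text
t: 4.55
eef_pos: [422.5, 95.5, 96.0]
tcp_rot: [3.141, -0.0, 0.359]
ft_force: [-0.6, 1.6, 5.8]
opening: 0.179
grip_force: 30.0
```

Request:
arm_command(
  rows=[
    [[0,0,-0.03],0],
    [[0,0,-0.06],0],
    [[0,0,-0.08],0],
    [[0,0,-0.04],0],
    [[0,0,0],0],
  ],
)

```text
t: 5.05
eef_pos: [422.9, 95.4, 149.4]
tcp_rot: [3.141, -0.002, 0.359]
ft_force: [0.0, -0.6, -2.9]
opening: 0.176
grip_force: 30.0
```

Request:
arm_command(
  rows=[
    [[0,0,0],0],
    [[0,0,0],0],
    [[0,0,0],0],
    [[0,0,0],0],
    [[0,0,0],0],
  ],
)

```text
t: 5.55
eef_pos: [422.3, 95.4, 148.1]
tcp_rot: [-3.142, 0.001, 0.359]
ft_force: [0.9, 1.0, -1.9]
opening: 0.178
grip_force: 30.0
```

Light (about 1.9 N). I carry it to the far tray slot.

Request:
arm_command(
  rows=[
    [[0,0,-0.1],0],
    [[-0.02,0.06,-0.1],0],
    [[-0.03,0.1,-0.06],0],
    [[-0.03,0.1,0],0],
    [[-0.03,0.1,0],0],
  ],
)

```text
t: 6.05
eef_pos: [428.3, 0.6, 213.8]
tcp_rot: [3.141, -0.001, 0.359]
ft_force: [-0.0, -0.1, -2.7]
opening: 0.177
grip_force: 30.0
```

Request:
arm_command(
  rows=[
    [[-0.03,0.1,0],0],
    [[-0.03,0.1,0],0],
    [[-0.03,0.1,0],0],
    [[-0.03,0.1,0],0],
    [[-0.03,0.1,0],0],
  ],
)

```text
t: 6.55
eef_pos: [436.9, -129.8, 213.3]
tcp_rot: [-3.142, 0.0, 0.359]
ft_force: [0.2, 0.5, -2.2]
opening: 0.178
grip_force: 30.0
```

Request:
arm_command(
  rows=[
    [[-0.03,0.1,0],0],
    [[-0.03,0.1,0],0],
    [[-0.03,0.1,0],0],
    [[-0.03,0.1,0],0],
    [[0,0.04,0],0],
  ],
)

```text
t: 7.05
eef_pos: [447.5, -244.1, 213.1]
tcp_rot: [3.141, 0.0, 0.357]
ft_force: [0.1, 0.6, -2.1]
opening: 0.176
grip_force: 30.0
```

Run:
```python
from h import *
print([(np.round(r["position"]).tolist(),round(r["confidence"],2)) for c in("wrist","top") for r in [viewer.read_camera(c)] for r in models.mark_of(c,"tray_floor")])
p,d=viewer.read_camera("wrist"); cv2.imwrite("pics/w2.png",p[:,:,::-1])
s=state();print(s["ft_force"],s["opening"])
go(447,-243,104)
```

```text
[([444.0, -184.0, 2.0], 0.66), ([440.0, -187.0, 3.0], 0.83)]
[ 0.22924749  0.15788456 -3.02254252] 0.17918410810321928
t 7.3 pos [ 447.4 -241.2  213.2] yaw 0.359 dtool mm [ -1.    1.5 109.2] units [-0.004  0.006  0.437] turn None
```

View pics/w2.png

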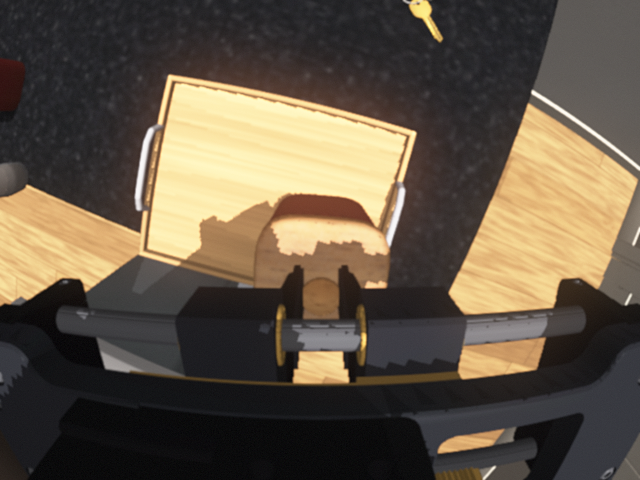

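The tin hangs upright and is gripped centrally by its knob at (320,295), over the tray's far end. I lower it.

Request:
arm_command(
  rows=[
    [[0,0,0.1],0],
    [[0,0,0.12],0],
    [[0,0,0.12],0],
    [[0,0,0.07],0],
    [[0,0,0.016],0],
  ],
)

```text
t: 7.8
eef_pos: [447.0, -240.9, 105.4]
tcp_rot: [-3.139, 0.002, 0.36]
ft_force: [-0.4, 0.0, -2.2]
opening: 0.18
grip_force: 30.0
```

Request:
arm_command(
  rows=[
    [[0,0,0.008],0],
    [[0,0,0.006],0],
    [[0,0,0.004],0],
    [[0,0,0],0],
    [[0,0,0],0],
  ],
)

```text
t: 8.3
eef_pos: [447.7, -242.4, 102.8]
tcp_rot: [3.141, -0.0, 0.359]
ft_force: [-0.1, -0.0, -2.3]
opening: 0.176
grip_force: 30.0
```

Request:
arm_command(
  rows=[
    [[0,0,0.005],0],
    [[0,0,0.004],0],
    [[0,0,0],0],
    [[0,0,0],0],
    [[0,0,0],0],
  ],
)

```text
t: 8.8
eef_pos: [448.0, -242.3, 101.8]
tcp_rot: [3.14, -0.001, 0.359]
ft_force: [-3.4, 4.2, 19.1]
opening: 0.179
grip_force: 30.0
```

Request:
arm_command(
  rows=[
    [[0,0,-0.004],0],
    [[0,0,0],0],
    [[0,0,0],0],
    [[0,0,0],0],
    [[0,0,0],0],
  ],
  claw=0.65,
)

```text
t: 9.3
eef_pos: [447.6, -242.3, 101.0]
tcp_rot: [-3.142, 0.0, 0.359]
ft_force: [0.8, -0.0, 0.9]
opening: 0.54
grip_force: 0.0
```

Request:
arm_command(
  rows=[
    [[0,0,-0.08],0],
    [[0,0,-0.12],0],
    [[0,0,-0.12],0],
    [[0.05,-0.12,-0.05],0],
    [[0.06,-0.14,0],0],
  ],
)

```text
t: 9.8
eef_pos: [451.1, -172.1, 195.3]
tcp_rot: [3.139, -0.002, 0.357]
ft_force: [0.6, -0.2, -0.7]
opening: 0.648
grip_force: 0.0
```

Request:
arm_command(
  rows=[
    [[0.06,-0.142,0],0],
    [[0.06,-0.142,0],0],
    [[0.06,-0.142,0],0],
    [[0.06,-0.142,0],0],
    [[0.06,-0.142,0],0],
  ],
)

```text
t: 10.3
eef_pos: [458.3, 22.3, 193.6]
tcp_rot: [3.141, -0.0, 0.359]
ft_force: [1.2, -0.8, -0.3]
opening: 0.648
grip_force: 0.0
```

Request:
arm_command(
  rows=[
    [[0.06,-0.142,0],0],
    [[0.06,-0.142,0],0],
    [[0.06,-0.142,0],0],
    [[0.06,-0.142,0],0],
    [[0.04,-0.13,0],0],
  ],
)

```text
t: 10.8
eef_pos: [462.7, 210.6, 193.5]
tcp_rot: [3.142, -0.0, 0.359]
ft_force: [0.7, -0.7, 0.3]
opening: 0.653
grip_force: 0.0
```

Run:
```python
from h import *
viewer.read_camera("top")
print([(np.round(r["position"]).tolist(),round(r["confidence"],2)) for r in models.mark_of("top","tea_tin_a_centre")])
print(state()["ft_force"]);go(464.5,211,97)
p,d=viewer.read_camera("wrist"); cv2.imwrite("pics/w3.png",p[:,:,::-1])
```

```text
[([493.0, 491.0, 55.0], 0.96), ([445.0, -240.0, 63.0], 0.92)]
[-0.18920346 -0.53666014  0.50088016]
t 10.9 pos [462.3 211.7 193.4] yaw 0.362 dtool mm [ 1.8  1.5 96.4] units [0.007 0.006 0.385] turn None
```

View pics/w3.png

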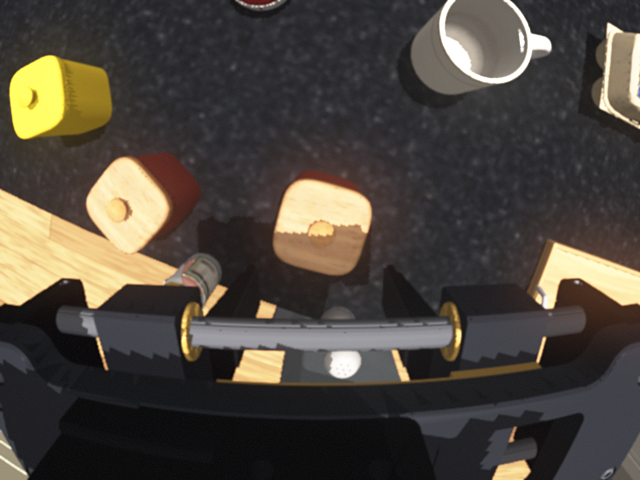

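The knob at (321,231) is centred between the fingers, and the first tin stands on the tray at about (445,-240). I descend on the second.

Request:
arm_command(
  rows=[
    [[0.007,0.002,0.12],0],
    [[0,0,0.12],0],
    [[0,0,0.08],0],
    [[0,0,0.05],0],
    [[0,0,0.018],0],
  ],
)

```text
t: 11.45
eef_pos: [464.2, 207.7, 95.4]
tcp_rot: [3.142, 0.002, 0.358]
ft_force: [0.4, -0.8, 0.4]
opening: 0.649
grip_force: 0.0
```

Request:
arm_command(
  rows=[
    [[0,0,0],0],
    [[0,0,0],0],
    [[0,0,0],0],
    [[0,0,0],0],
    [[0,0,0],0],
  ],
  claw=0,
)

```text
t: 11.95
eef_pos: [464.6, 208.9, 97.0]
tcp_rot: [3.141, -0.001, 0.359]
ft_force: [-0.3, -0.4, 0.5]
opening: 0.287
grip_force: 0.0
```

Request:
arm_command(
  rows=[
    [[0,0,0],0],
    [[0,0,0],0],
    [[0,0,0],0],
    [[0,0,0],0],
    [[0,0,0],0],
  ],
)

```text
t: 12.45
eef_pos: [464.6, 209.0, 96.7]
tcp_rot: [3.142, -0.0, 0.359]
ft_force: [-1.2, 1.9, 5.1]
opening: 0.177
grip_force: 30.0
```

Request:
arm_command(
  rows=[
    [[0,0,-0.03],0],
    [[0,0,-0.06],0],
    [[0,0,-0.08],0],
    [[0,0,-0.04],0],
    [[0,0,0],0],
  ],
)

```text
t: 12.95
eef_pos: [464.9, 209.0, 150.2]
tcp_rot: [3.141, -0.002, 0.359]
ft_force: [-0.3, 1.3, -2.6]
opening: 0.18
grip_force: 30.0
```

Request:
arm_command(
  rows=[
    [[0,0,0],0],
    [[0,0,0],0],
    [[0,0,0],0],
    [[0,0,0],0],
    [[0,0,0],0],
  ],
)

```text
t: 13.45
eef_pos: [464.4, 208.9, 148.8]
tcp_rot: [3.142, 0.001, 0.359]
ft_force: [0.8, -0.3, -2.3]
opening: 0.181
grip_force: 30.0
```

Also light (about 2.3 N), so the third is the full one. I carry this tin to the near slot.

Request:
arm_command(
  rows=[
    [[0,0,-0.1],0],
    [[-0.025,0.05,-0.1],0],
    [[-0.045,0.1,-0.06],0],
    [[-0.045,0.1,0],0],
    [[-0.045,0.1,0],0],
  ],
)

```text
t: 13.95
eef_pos: [457.7, 112.1, 214.6]
tcp_rot: [3.141, -0.001, 0.359]
ft_force: [0.6, -0.4, -2.6]
opening: 0.178
grip_force: 30.0
```

Request:
arm_command(
  rows=[
    [[-0.05,0.1,0],0],
    [[-0.05,0.1,0],0],
    [[-0.05,0.1,0],0],
    [[-0.05,0.1,0],0],
    [[-0.05,0.1,0],0],
  ],
)

```text
t: 14.45
eef_pos: [442.9, -27.2, 214.1]
tcp_rot: [3.141, -0.0, 0.359]
ft_force: [0.2, -0.3, -1.4]
opening: 0.179
grip_force: 30.0
```

Request:
arm_command(
  rows=[
    [[-0.05,0.1,0],0],
    [[-0.05,0.1,0],0],
    [[-0.05,0.1,0],0],
    [[-0.015,0.07,0],0],
    [[0,0,0],0],
  ],
)

```text
t: 14.95
eef_pos: [437.2, -128.9, 214.0]
tcp_rot: [3.141, -0.0, 0.356]
ft_force: [-0.6, 0.6, -1.1]
opening: 0.176
grip_force: 30.0
```

Run:
```python
from h import *
p,d=viewer.read_camera("wrist"); cv2.imwrite("pics/w4.png",p[:,:,::-1])
print(state()["ft_force"]);go(437,-127,102.5)
```

```text
[-0.08911273  0.93883105 -2.02732627]
t 15.0 pos [ 436.9 -127.7  214. ] yaw 0.357 dtool mm [  0.3  -0.7 111.5] units [ 0.001 -0.003  0.446] turn None
```

View pics/w4.png

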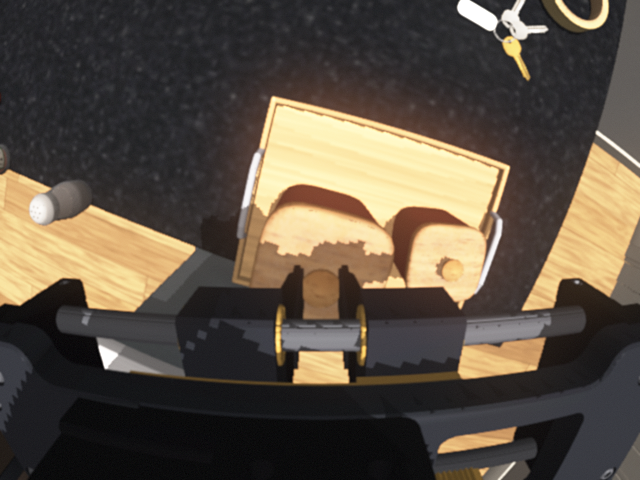

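The first tin stands upright in the far slot (knob at 452,270), and the second hangs over the free near slot with a clear gap. I lower it.

Request:
arm_command(
  rows=[
    [[0,0,0.1],0],
    [[0,0,0.12],0],
    [[0,0,0.12],0],
    [[0,0,0.07],0],
    [[0,0,0.022],0],
  ],
)

```text
t: 15.5
eef_pos: [436.3, -125.9, 104.7]
tcp_rot: [-3.139, 0.002, 0.36]
ft_force: [0.8, 0.8, -1.1]
opening: 0.181
grip_force: 30.0
```

Request:
arm_command(
  rows=[
    [[0,0,0.006],0],
    [[0,0,0.004],0],
    [[0,0,0.004],0],
    [[0,0,0],0],
    [[0,0,0],0],
  ],
)

```text
t: 16.0
eef_pos: [437.2, -127.3, 103.1]
tcp_rot: [3.141, -0.001, 0.359]
ft_force: [0.1, -0.2, -1.0]
opening: 0.179
grip_force: 30.0
```

Request:
arm_command(
  rows=[
    [[0,0,0.003],0],
    [[0,0,0.002],0],
    [[0,0,0],0],
    [[0,0,0],0],
    [[0,0,0],0],
  ],
)

```text
t: 16.5
eef_pos: [437.3, -127.1, 102.5]
tcp_rot: [3.141, -0.001, 0.359]
ft_force: [-2.3, 4.0, 15.6]
opening: 0.175
grip_force: 30.0
```

Request:
arm_command(
  rows=[
    [[0,0,-0.002],0],
    [[0,0,0],0],
    [[0,0,0],0],
    [[0,0,0],0],
    [[0,0,0],0],
  ],
  claw=0.65,
)

```text
t: 17.0
eef_pos: [437.0, -127.2, 101.8]
tcp_rot: [3.142, 0.0, 0.359]
ft_force: [0.9, -0.4, 0.1]
opening: 0.547
grip_force: 0.0
```

Request:
arm_command(
  rows=[
    [[0,0,-0.08],0],
    [[0,0,-0.12],0],
    [[0,0,-0.12],0],
    [[0,0,-0.05],0],
    [[0.046,-0.134,0],0],
  ],
)

```text
t: 17.5
eef_pos: [437.3, -93.7, 196.1]
tcp_rot: [3.138, -0.003, 0.356]
ft_force: [1.3, 0.8, -0.1]
opening: 0.651
grip_force: 0.0
```

Request:
arm_command(
  rows=[
    [[0.046,-0.134,0],0],
    [[0.046,-0.134,0],0],
    [[0.046,-0.134,0],0],
    [[0.046,-0.134,0],0],
    [[0.046,-0.134,0],0],
  ],
)

```text
t: 18.0
eef_pos: [430.8, 86.6, 194.4]
tcp_rot: [3.141, -0.0, 0.359]
ft_force: [0.5, -0.1, -0.2]
opening: 0.646
grip_force: 0.0
```

Request:
arm_command(
  rows=[
    [[0.046,-0.134,0],0],
    [[0.046,-0.134,0],0],
    [[0.046,-0.134,0],0],
    [[0.046,-0.134,0],0],
    [[0.046,-0.134,0],0],
  ],
)

```text
t: 18.5
eef_pos: [425.7, 263.8, 194.3]
tcp_rot: [3.141, 0.0, 0.359]
ft_force: [0.6, -0.0, 1.0]
opening: 0.651
grip_force: 0.0
```

Request:
arm_command(
  rows=[
    [[0.046,-0.134,0],0],
    [[0.046,-0.134,0],0],
    [[0.046,-0.12,0],0],
    [[0,0,0],0],
    [[0,0,0],0],
  ],
)

```text
t: 19.0
eef_pos: [423.9, 365.3, 193.8]
tcp_rot: [3.141, 0.001, 0.36]
ft_force: [0.3, -0.3, -0.1]
opening: 0.649
grip_force: 0.0
```

Run:
```python
from h import *
viewer.read_camera("top")
print([(np.round(r["position"]).tolist(),round(r["confidence"],2)) for r in models.mark_of("top","tea_tin_a_centre")])
s=state();print(s["ft_force"],s["joints"]);go(425.5,367,97)
p,d=viewer.read_camera("wrist"); cv2.imwrite("pics/w5.png",p[:,:,::-1])
```

```text
[([449.0, -241.0, 62.0], 0.77), ([440.0, -127.0, 60.0], 0.58)]
[-0.83849506 -0.19153724 -0.24487519] [ 5.91726715e-01  4.20511852e-01  1.74613375e+00 -2.37812483e-04
  9.75644590e-01  1.80429251e+00]
t 19.1 pos [424.2 364.4 194.2] yaw 0.358 dtool mm [ 2.1 -2.  97.2] units [ 0.009 -0.008  0.389] turn None
```

View pics/w5.png

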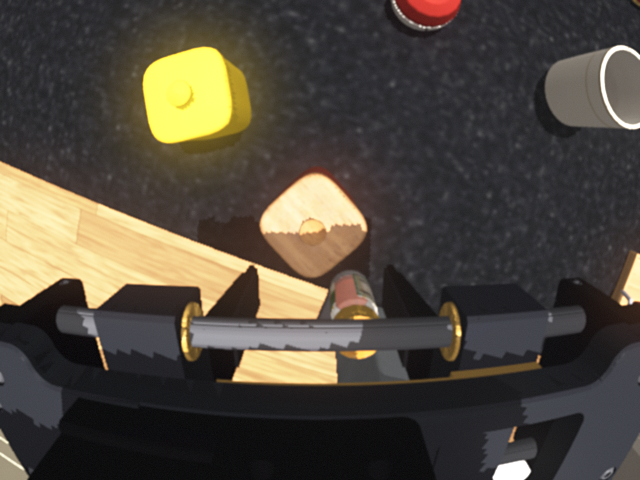

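The knob at (313,231) is about 3 mm left of centre. The spice jar (355,310) is clear behind the fingers, and both light tins stand on the tray.

Request:
arm_command(
  rows=[
    [[0.008,-0.012,0.12],0],
    [[0,0,0.12],0],
    [[0,0,0.08],0],
    [[0,0,0.05],0],
    [[0,0,0.02],0],
  ],
)

```text
t: 19.65
eef_pos: [425.2, 368.0, 96.1]
tcp_rot: [3.141, 0.001, 0.358]
ft_force: [0.9, 0.3, -0.1]
opening: 0.652
grip_force: 0.0
```

Request:
arm_command(
  rows=[
    [[0,0,0],0],
    [[0,0,0],0],
    [[0,0,0],0],
    [[0,0,0],0],
    [[0,0,0],0],
  ],
  claw=0,
)

```text
t: 20.15
eef_pos: [425.2, 368.8, 97.3]
tcp_rot: [-3.142, -0.001, 0.359]
ft_force: [-0.1, 0.4, -0.0]
opening: 0.288
grip_force: 0.0
```

Request:
arm_command(
  rows=[
    [[0,0,0],0],
    [[0,0,0],0],
    [[0,0,0],0],
    [[0,0,0],0],
    [[0,0,0],0],
  ],
)

```text
t: 20.65
eef_pos: [425.3, 369.0, 97.1]
tcp_rot: [-3.141, -0.001, 0.359]
ft_force: [-1.2, 3.2, 5.3]
opening: 0.178
grip_force: 30.0
```

Request:
arm_command(
  rows=[
    [[0,0,-0.03],0],
    [[0,0,-0.06],0],
    [[0,0,-0.08],0],
    [[0,0,-0.04],0],
    [[0,0,0],0],
  ],
)

```text
t: 21.15
eef_pos: [425.3, 368.6, 150.1]
tcp_rot: [3.142, -0.001, 0.359]
ft_force: [0.8, -0.4, -6.3]
opening: 0.181
grip_force: 30.0
```

Request:
arm_command(
  rows=[
    [[0,0,0],0],
    [[0,0,0],0],
    [[0,0,0],0],
    [[0,0,0],0],
    [[0,0,0],0],
  ],
)

```text
t: 21.65
eef_pos: [425.0, 368.7, 149.0]
tcp_rot: [3.141, 0.001, 0.359]
ft_force: [-0.5, -0.0, -7.4]
opening: 0.18
grip_force: 30.0
```

Heavy (about 7 N), so this is the full tin. I raise it so its underside is at about 140 mm, then let it settle.

Request:
arm_command(
  rows=[
    [[0,0,-0.06],0],
    [[0,0,-0.1],0],
    [[0,0,-0.1],0],
    [[0,0,-0.06],0],
    [[0,0,-0.03],0],
  ],
)

```text
t: 22.15
eef_pos: [425.3, 368.9, 238.2]
tcp_rot: [-3.141, -0.002, 0.359]
ft_force: [-0.6, 0.0, -6.6]
opening: 0.18
grip_force: 30.0
```

Request:
arm_command(
  rows=[
    [[0,0,0],0],
    [[0,0,0],0],
    [[0,0,0],0],
    [[0,0,0],0],
    [[0,0,0],0],
  ],
)

```text
t: 22.65
eef_pos: [425.0, 368.7, 236.3]
tcp_rot: [3.141, 0.001, 0.359]
ft_force: [0.4, 0.6, -6.1]
opening: 0.178
grip_force: 30.0
```

Request:
arm_command(
  rows=[
    [[0,0,0],0],
    [[0,0,0],0],
    [[0,0,0],0],
    [[0,0,0],0],
    [[0,0,0],0],
  ],
)

```text
t: 23.15
eef_pos: [425.1, 368.8, 236.8]
tcp_rot: [3.141, 0.0, 0.359]
ft_force: [0.4, 0.2, -5.8]
opening: 0.182
grip_force: 30.0
```

Run:
```python
from h import *
p,d=viewer.read_camera("scene"); cv2.imwrite("pics/s6.png",p[:,:,::-1])
print([(np.round(r["position"]).tolist(),round(r["confidence"],2)) for r in models.mark_of("scene","tea_tin_a_centre")])
s=state();print(s["t"],s["eef_pos"],s["ft_force"],s["grip_force"])
```

```text
[([486.0, 500.0, 50.0], 0.96), ([448.0, -250.0, 58.0], 0.62)]
23.25 [425.1197117  368.72554551 236.87800386] [ 0.30735877  0.77407783 -5.56671194] 29.9987240248268
```

View pics/s6.png

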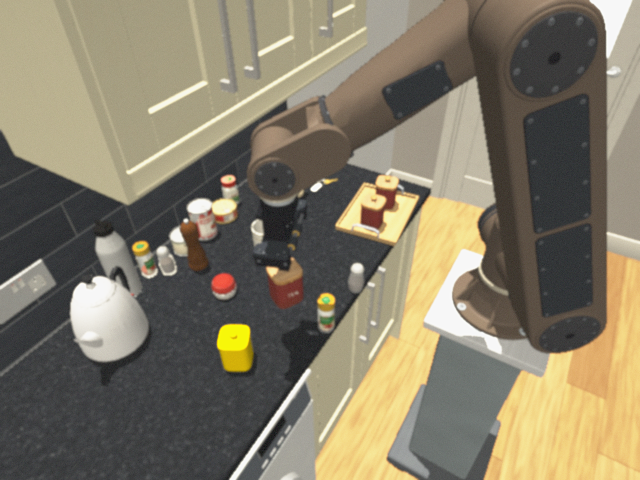

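Both light tins stand on the tray (372,212 and 386,192). The full tin hangs upright in the gripper (287,285), and everything else is where it was. I hand in.

```bash
python3 -c "
from cell import env
print(env.job_done())"
```

```text
the job is handed in; nothing more can be done
None
```

The job is handed in: the two light tins (about 2 N each) stand upright on the tray, and the gripper holds the full one (about 6–7 N) upright and still, its underside about 140 mm above the worktop; no verdict was returned.

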